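# Return leftover nuts through the hopper's spring flap

## Robot

A 7-joint arm with a two-finger parallel gripper is mounted at the origin on a cart in front of the work surface, level with it; the furniture and walls round the work are solid. World frame = base frame: x ahead of the robot, y to its left, z up, the work surface at z = 0. Lengths are in m, angles in degrees, forces in N, time in s.
With the tool pointing down it reaches from about 0.425 to 1.025 m from the base axis. Payload 9.4 kg.
Tool frame: the origin (TCP) lies midway between the tips of the shut fingers; the grasp point (between the pads) lies 19 mm behind it; z points along the fingers, y is the line along which they close (so a half turn about z gives the same grasp; the last joint's range is limited). The gripper opens to 85 mm and grips with 20 to 120 N. Pads are 22 mm wide; open, the fingers measure 114 mm over their backs; the gripper's body (76 mm by 85 mm) begins 54 mm behind the grasp point. The pads swing forward as they close: fully open they stand 13 mm farther back than shut.
Start: joints at [-76.874, 34.337, -0.143, 91.639, 0.103, 54.024, -4.572], TCP at [0.218, 0.691, 0.231] pointing down, gripper open.
Joint ranges: [-147.43, 147.43], [-19.82, 112.94], [-74.19, 73.91], [6.32, 146.72], [-59.91, 239.91], [6.04, 106.73], [-150.56, 150.56]. Speed limits (degrees/s): [127.2, 127.2, 172.46, 172.46, 180, 180, 180].

## Interface

Orientations are given as [roll, pitch, yaw] about the fixed x, y, z axes, in that order (R = Rz(yaw) Ry(pitch) Rx(roll)).
In Python, from plant import robot, cams, finder gives the robot as it stands.
- The arm moves only by the tool carry_out, never from a script. Its argument "plan" is a list that holds one entry, the list of rows, each a list of 7 numbers: the shift along the tool's x, y, z in mm, then the turn, a rotation vector about the tool's x, y, z in degrees, then the opening, from 0 (shut) to 1 (fully open). A call has 1 to 12 rows; each row is the pose to reach, as a shift and turn from the pose commanded when the call began, along the tool's axes at that moment; what a row does not reach only later rows make up. A row lasts 1/10 s, in which the tool goes at most 50 mm and 8.59 degrees, less where a joint would pass 70% of its speed; a pose out of reach is approached as far as the arm can. A call with a gripper value outside its range is refused whole. The fingers move at their own pace and stop on an object; "squeeze" is the grip in N (left out, the last holds). Time passes only in rows, so rows that repeat a pose let the fingers close. It gives the time, the measured TCP pose, the force, the opening and the grip force at its end, in the units of the state.
- robot.sense(): the state, without advancing time (a new reading comes with each control period).
- cams.capture(name): name is "scene" or "side" or "wrist"; returns the picture (400x640x3 uint8, blue, green, red); there is no depth.
- cams.camera_model(name): a dict with "fx", "fy", "cx", "cy" (pixels), "rvec" (rotation vector, rad) and "tvec" (3), from world to camera coordinates, as OpenCV has them. Camera axes: x right, y down, z forward; pixel columns grow to the right and rows downward; lengths in m; the calibration is good to about 2 mm. The wrist camera is an equidistant fisheye: a pixel r from the principal point sees the ray r / f radians off the axis. A picture is of the moment at which its call begins: read the wrist's pose just before it. camera_model takes no time and is no camera call; for the wrist camera it gives the pose at the moment of the call.
- robot.job_done(): hands the job in; it is judged then, once.
Trained networks look in the newest picture that a camera, given by its name, has taken for a name from the list of things; names that differ only in an ending like _2 or _b are one class to them, and where a whole thing is asked for, a point or a joint stands for the part that bears it (a point fixed in the world has none). Each returns a list of dicts, best first, with "p" (0 to 1); they miss things now and then, are a little off and sometimes report something else, mostly with a low value. They report only what shows in the picture. A call takes as long as a camera call. They do not tell look-alikes from the thing itself.
- finder.masks_of(camera, target): "mask" (400x640 bool, what is visible of it) and "rect" ([centre column, centre row, width, height] in pixels, round what is visible of it).
The state is a dict: "time_s": time; "joints": joint angles; "joint_velocities": joint speeds; "joint_torque": joint torques, N m; "tcp_pos": TCP position; "tool_rot": TCP orientation; "wrist_force": force on the tool from outside, world axes, zero at the start; "moment": the same for the moment, N m; "finger_gap": opening from 0.0 (shut) to 1.0 (fully open); "finger_force": force on a finger pad.
Only numpy, scipy, OpenCV 4.12 (cv2) and the standard library are available. Lean on these libraries where they do the work, as an engineer would, in place of code of your own. Each camera call takes 0.05 s, during which the arm holds its last target. There are 200 camera calls.

## Task

Four leftover hex nuts lie in the pouring scoop: put them back into the stock hopper. Pick the scoop up by its handle, gently push the hopper's spring-loaded dust flap inward with the scoop's front lip - not with the fingers - and, while the scoop holds the flap open, tip all four nuts in. Then draw the scoop out so that the flap springs shut, and stand the scoop back on the work table, upright and let go, leaving the can and the small cup where they stand.

Things in the scene. Friction and masses are not known exactly. Their poses are not given: they have to be found in the camera images.
- hopper: stock hopper fixed to the table: grey sheet-steel box with clear side windows, 170 long (x) x 130 wide (y) x 175 high; origin at the centre of its underside. Its front faces its own -x, roughly towards the robot, and is upright up to the sill. A small drawer pull stands 17 out of it at z = 20. Inside: a floor at z = 35 with like nuts fixed on it, and a ramp rising to the back
- mouth_sill (a point): middle of the mouth's lower edge, the rolled sill on top of the hopper's upright front, 105 mm above the table; axes as the hopper's: x level, into the hopper; z up. The throat face leans from here inward, 30 degrees from upright
- mouth (a point): centre of the mouth on the leaning throat face, 135 mm above the table; the mouth is 76 wide (y) and reaches from the sill 68 up the face. Axes as the hopper's
- roof_edge (a point): middle of the front edge of the hopper's flat roof, top end of the throat face: 40 mm inward of and 70 mm above the sill, 175 above the table; axes as the hopper's
- flap (a joint): dust flap, aluminium plate 72 wide x 68 long x 2.5 thick hanging about 7 mm behind the throat face from a hinge rod along the mouth's upper edge: 0 = shut, grows as its lower edge swings inward (rad), stop at 1.2. A spring shuts it: about 0.06 N m shut, 0.15 N m wide open, so 1 to 4 N against a scoop lip. Resting nuts cannot open it
- scoop_grip (a point): centre of the part of the scoop's handle to pinch: black bar 16 thick (the scoop's y) and 24 x 88, rising behind the tray and leaning back 40 degrees from upright; this point is 59 mm above the scoop's underside. Axes are the scoop's: x from handle to front lip, z up. The scoop weighs about 0.11 kg and stands flat on the table
- scoop_lip (a point): middle of the front edge of the scoop's tray floor (3 thick, this is its top), 154 mm ahead of and 56 below scoop_grip; axes as the scoop's. Aluminium tray 110 long, 80 wide at the closed rear, 50 at the open front; sides 24 to 29 high, at full height from 9 behind the lip. Nuts slide once it is tipped 25 to 37 degrees and may wedge in its narrowing front
- nut1_mid (a point): centre of hex nut 1 of 4: steel, 19 across flats, 10 high, 17 g, lying loose in the scoop (fixed nuts in the hopper are not meant); z is its bore axis
- nut2_mid (a point): centre of hex nut 2 of 4: steel, 19 across flats, 10 high, 17 g, lying loose in the scoop (fixed nuts in the hopper are not meant); z is its bore axis
- nut3_mid (a point): centre of hex nut 3 of 4: steel, 19 across flats, 10 high, 17 g, lying loose in the scoop (fixed nuts in the hopper are not meant); z is its bore axis
- nut4_mid (a point): centre of hex nut 4 of 4: steel, 19 across flats, 10 high, 17 g, lying loose in the scoop (fixed nuts in the hopper are not meant); z is its bore axis
- soda_can: drinks can, 65 diameter x 124 high, stands beside the work; origin under its centre. It and the scoop stand on opposite sides of the hopper, which side varies
- tumbler4: small clear plastic cup, 56 diameter x 50 high, origin under its centre
Things that resemble listed ones, but are neither listed nor needed, are in the scene too. What is shaped like the tumbler4 but blue is not meant.

How it is judged (in metres and radians):
On the way, in this order (a step that is already met when the one before it is completed fails the run):
1. the scoop is lifted off the table with the four nuts in it (height (world z) of scoop_lip above 0.06 m and distance between each of nut1_mid, nut2_mid, nut3_mid, nut4_mid and scoop_lip below 0.125 m), for 0.1 s.
2. the scoop's lip is through the mouth and holds the flap open (value of joint flap above 0.35 rad and x of scoop_lip in the frame of mouth_sill between 0.012 and 0.08 m and y of scoop_lip in the frame of mouth_sill between -0.035 and 0.035 m and z of scoop_lip in the frame of mouth_sill below 0.06 m), for 0.1 s.
3. all four nuts are inside the hopper (x of nut1_mid in the frame of hopper between -0.083 and 0.083 m and y of nut1_mid in the frame of hopper between -0.062 and 0.062 m and z of nut1_mid in the frame of hopper between 0.03 and 0.105 m and x of nut2_mid in the frame of hopper between -0.083 and 0.083 m and y of nut2_mid in the frame of hopper between -0.062 and 0.062 m and z of nut2_mid in the frame of hopper between 0.03 and 0.105 m and x of nut3_mid in the frame of hopper between -0.083 and 0.083 m and y of nut3_mid in the frame of hopper between -0.062 and 0.062 m and z of nut3_mid in the frame of hopper between 0.03 and 0.105 m and x of nut4_mid in the frame of hopper between -0.083 and 0.083 m and y of nut4_mid in the frame of hopper between -0.062 and 0.062 m and z of nut4_mid in the frame of hopper between 0.03 and 0.105 m), for 0.2 s.
At the end, for the whole second after the job is handed in: All four nuts are inside the hopper, the flap is shut again (within 0.06 rad), and the scoop stands upright (within 4 degrees) on the work table, let go; the can and the small cup still stand (all of step 3 and value of joint flap below 0.06 rad and height (world z) of scoop_lip below 0.01 m and angle between scoop_lip's own z axis and vertical below 0.07 rad and angle between each of soda_can, tumbler4's own z axis and vertical below 0.2 rad); the robot touches nothing.
It fails at once if the hand or fingers touch the hopper or its flap (contact force between the fingers and hopper above 1 N).
It fails at once if the hopper or its flap is rammed (contact above 30 N) (contact force between anything else and hopper above 30 N).
It fails at once if the can is knocked away by more than 3 cm (distance of soda_can from where it was at the start of the episode above 0.03 m).
It fails at once if the small cup is knocked away by more than 3 cm (distance of tumbler4 from where it was at the start of the episode above 0.03 m).
It also fails if it takes over 61 s, if anything falls off the work surface, if the arm or the gripper's body presses on something with over 40 N, if the wrist force passes 120 N, or if a joint passes its speed limit or range.

## Working session

There is one attempt and no reset: what is moved stays moved. The work goes in short steps, Python scripts to look and compute and a tool call to move; the robot and the scene stay as the last step left them, time stands still between calls to the robot, and variables do not carry over. Pictures are saved under pics/ and viewed, at most 10 in all, crops included, and the job is handed in when it is done.

Besides the shell and the picture viewer there is one more tool, called after "Emit:" as a command line: name --argument value ..., lists and objects as JSON in quotes. carry_out: Moves the arm, as the interface text tells. Its arguments: {"type":"object","properties":{"plan":{"type":"array","items":{"type":"array","items":{"type":"array","items":{"type":"number"}}}},"squeeze":{"type":"number"}},"required":["plan"]}

```bash
mkdir -p pics; ls; cat > h.py <<'E'
import numpy as np, cv2
from scipy.spatial.transform import Rotation as R
from plant import robot, cams, finder
def P(name,X,m=None):
    m=m or cams.camera_model(name)
    K=np.array([[m['fx'],0,m['cx']],[0,m['fy'],m['cy']],[0,0,1.]])
    return cv2.projectPoints(np.atleast_2d(np.array(X,float)),np.array(m['rvec'],float),np.array(m['tvec'],float),K,None)[0][:,0]
def onplane(name,uv,z):
    m=cams.camera_model(name); Rm=cv2.Rodrigues(np.array(m['rvec'],float))[0]; t=np.array(m['tvec'],float).ravel()
    d=Rm.T@np.array([(uv[0]-m['cx'])/m['fx'],(uv[1]-m['cy'])/m['fy'],1]); c=-Rm.T@t
    return c+d*(z-c[2])/d[2]
E
python3 - <<'E'
from h import *
for c in ['scene','side']:
    im=cams.capture(c); cv2.imwrite(f'pics/{c}0.png',im)
    m=cams.camera_model(c); Rm=cv2.Rodrigues(np.array(m['rvec'],float))[0]
    print(c,m['fx'],-Rm.T@np.array(m['tvec'],float).ravel(), Rm[2])
    for t in ['hopper','scoop_grip','nut1_mid','soda_can','tumbler4','flap']:
        print(t,[(round(d['p'],2),np.round(d['rect']).tolist()) for d in finder.masks_of(c,t)][:6])
print(robot.sense())
E
```

```text
pics
scene 404.78655369696577 [-0.15188614  0.46560254  0.46984707] [ 0.7768606  -0.49447372 -0.38985042]
hopper [(0.62, [311.0, 189.0, 84.0, 97.0])]
scoop_grip [(0.95, [213.0, 267.0, 61.0, 42.0])]
nut1_mid []
soda_can [(0.79, [400.0, 195.0, 28.0, 52.0])]
tumbler4 [(0.72, [325.0, 255.0, 28.0, 32.0]), (0.7, [359.0, 241.0, 26.0, 31.0]), (0.62, [312.0, 187.0, 84.0, 95.0])]
flap [(0.65, [330.0, 171.0, 29.0, 28.0])]
side 448.73009954624666 [0.37651565 1.04696623 0.57028687] [ 0.16117948 -0.91336975 -0.37386745]
hopper [(0.69, [321.0, 292.0, 89.0, 47.0]), (0.56, [290.0, 208.0, 76.0, 81.0])]
scoop_grip [(0.94, [322.0, 294.0, 88.0, 46.0])]
nut1_mid []
soda_can [(0.7, [344.0, 191.0, 19.0, 44.0])]
tumbler4 [(0.82, [364.0, 253.0, 24.0, 27.0]), (0.76, [364.0, 231.0, 20.0, 23.0])]
flap []
{'time_s': 0.7, 'joints': array([-76.8761681 ,  34.33639191,  -0.14696554,  91.64157567,
         0.10128836,  54.02461014,  -4.57167269]), 'joint_velocities': array([ 0.01944102, -0.02367876,  0.00249262, -0.02280577,  0.03382525,
       -0.06139927, -0.03640831]), 'joint_torque': array([-2.02063109e-05, -7.75967002e+01,  1.56406313e+00, -2.58348709e+01,
        1.24537933e-02,  1.92867265e-03, -2.01084855e-07]), 'tcp_pos': array([0.21818633, 0.69135601, 0.2312691 ]), 'tool_rot': array([-1.79997487e+02, -7.30979739e-04,  1.62485355e+02]), 'wrist_force': array([0.21123381, 0.1749015 , 0.28412601]), 'moment': array([ 0.02821395, -0.01984525,  0.01690442]), 'finger_force': 0.0, 'finger_gap': 1.0003333726201435}
```

```bash
python3 - <<'E'
import cv2,numpy as np
a=cv2.imread('pics/scene0.png')[110:330,150:450];b=cv2.imread('pics/side0.png')[130:350,200:500]
cv2.imwrite('pics/both.png',np.vstack([cv2.resize(x,None,fx=2.0*0.66*1.02,fy=2.0*0.66*1.02,interpolation=3) for x in (a,b)]) if 0 else np.hstack([cv2.resize(x,(400,293),interpolation=3) for x in (a,b)]))
cv2.imwrite('pics/sceneC.png',cv2.resize(a,(800,587),interpolation=3))
cv2.imwrite('pics/sideC.png',cv2.resize(b,(800,587),interpolation=3))
E
```

```text
(no output)
```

View pics/sceneC.png

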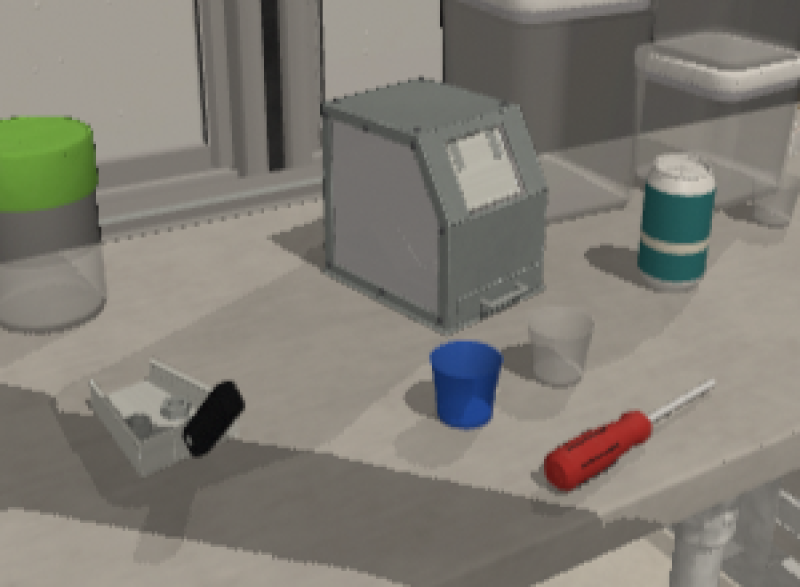

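View pics/sideC.png

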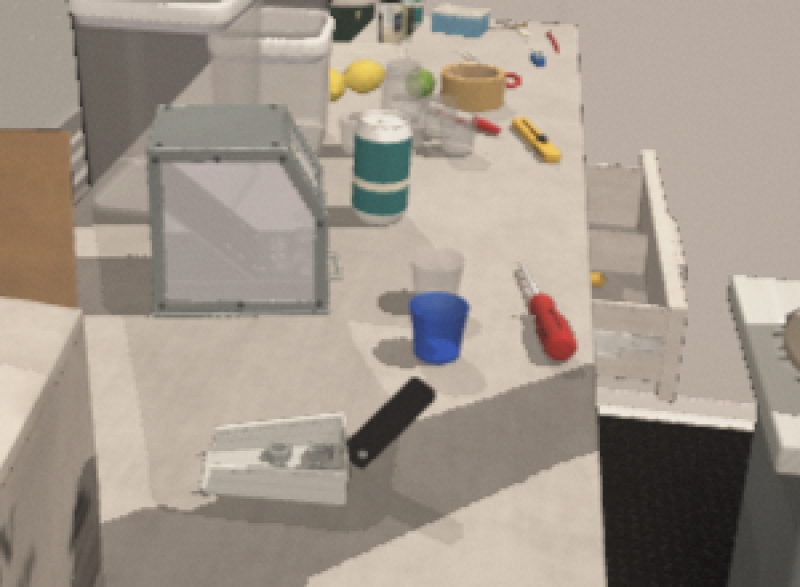

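Scene crop: scoop tray (150,415) with handle (215,418), lip pointing away; hopper front with flap (487,165); can (677,220); clear cup (560,345), blue look-alike cup (466,385); the red screwdriver is a distractor. In the side crop there are further clear containers far behind. The only scoop is the black-handled one; the small cup is the clear one.

```bash
cat > fit.py <<'E'
from h import *
from scipy.optimize import least_squares
def fit(obs,x0):
    ms={c:cams.camera_model(c) for c in ('scene','side')}
    def res(p,full=False):
        r=[]
        for c in obs:
            X=np.array([q[0] for q in obs[c]],float);U=np.array([q[1] for q in obs[c]])
            off=np.array([150,110]) if c=='scene' else np.array([200,130])
            U=U*300/800+off
            cs,sn=np.cos(p[2]),np.sin(p[2])
            W=np.c_[p[0]+cs*X[:,0]-sn*X[:,1],p[1]+sn*X[:,0]+cs*X[:,1],X[:,2]]
            r.append(P(c,W,ms[c])-U)
        return r if full else np.concatenate(r).ravel()
    s=least_squares(res,x0,loss='soft_l1')
    return s.x,[np.round(a,1).tolist() for a in res(s.x,True)]
a,b=.085,.065
hop={'scene':[((-a,b,0),(445,330)),((-a,-b,0),(543,290)),((a,b,0),(328,268)),((-a,b,.105),(440,222)),((-a+.04,b,.175),(415,132)),((-a+.04,-b,.175),(520,105)),((a,b,.175),(325,108)),((-a,-b,.105),(545,190))],
'side':[((-a,b,0),(327,313)),((a,b,0),(155,315)),((-a+.04,b,.175),(282,160)),((a,b,.175),(150,157)),((-a,b,.105),(327,222))]}
p,r=fit(hop,[.75,0,0]);print('hopper',p[:2],np.degrees(p[2]),r)
sc={'scene':[((-.11,.04,0),(140,475)),((0,.025,.003),(95,398))],
'side':[((-.11,.04,0),(347,503)),((0,.025,0),(203,493)),((-.11,.04,.027),(347,468)),((-.11,-.04,.027),(345,415)),((-.009,-.025,.027),(214,428))]}
p,r=fit(sc,[.5,.4,0]);print('lip',p[:2],np.degrees(p[2]),r)
c,s=np.cos(p[2]),np.sin(p[2]);print('grip',p[0]-.154*c,p[1]-.154*s)
print('can',onplane('scene',(150+672*.375,110+288*.375),0),onplane('side',(200+380*.375,130+218*.375),0))
print('cup',onplane('scene',(150+558*.375,110+378*.375),0),onplane('side',(200+437*.375,130+300*.375),0))
print('blue',onplane('scene',(150+466*.375,110+420*.375),0))
E
python3 fit.py
```

```text
hopper [ 0.65122767 -0.02846112] 10.87227047227756 [[[-0.9, 1.6], [-0.2, 0.2], [-0.6, 0.8], [1.8, 1.2], [-0.3, 1.1], [0.2, 0.3], [-1.2, -3.1], [1.4, -0.5]], [[-0.3, 0.2], [-0.6, -0.9], [1.3, -4.7], [-1.6, -4.0], [0.2, -2.1]]]
lip [0.60345477 0.29001502] 10.838365724159665 [[[1.0, 0.7], [-1.6, 1.0]], [[-0.5, 0.1], [-0.4, -1.0], [-0.2, 2.1], [-0.4, -0.5], [1.4, -1.7]]]
grip 0.45220189460060345 0.261057010500376
can [ 0.5217026  -0.22093971  0.        ] [ 0.53510064 -0.22076266  0.        ]
cup [ 0.44564957 -0.0245651   0.        ] [ 4.50707189e-01 -3.14004166e-02  1.11022302e-16]
blue [0.43252726 0.07415799 0.        ]
```

```bash
cat > pl.py <<'E'
from h import *
YAW=10.85
def toolR(tilt,yaw=YAW):   # tool z tilted forward by tilt from down; y along scoop y; x towards robot
    c,s=np.cos(np.radians(yaw)),np.sin(np.radians(yaw)); t=np.radians(tilt)
    z=np.array([np.sin(t)*c,np.sin(t)*s,-np.cos(t)]); y=np.array([-s,c,0]); return np.c_[np.cross(y,z),y,z]
def cur():
    s=robot.sense(); return np.array(s['tcp_pos']),R.from_euler('xyz',s['tool_rot'],degrees=True).as_matrix(),s
def rel(p,Rt,p0=None,R0=None):
    if p0 is None: p0,R0,_=cur()
    return np.round(np.r_[R0.T@(np.array(p)-p0)*1000,R.from_matrix(R0.T@Rt).as_rotvec(degrees=True)],1).tolist()
E
python3 - <<'E'
from pl import *
Rt=toolR(30);g=np.array([.452,.261,.059]);z=Rt[:,2]
print(rel(g-.10*z,Rt))
E
```

```text
[-308.5, -363.8, 85.7, -7.4, -29.4, -27.7]
```

Emit:
carry_out --plan '[[[-308, -364, 86, -7.4, -29.4, -27.7, 1], [-308, -364, 86, -7.4, -29.4, -27.7, 1], [-308, -364, 86, -7.4, -29.4, -27.7, 1], [-308, -364, 86, -7.4, -29.4, -27.7, 1], [-308, -364, 86, -7.4, -29.4, -27.7, 1], [-308, -364, 86, -7.4, -29.4, -27.7, 1], [-308, -364, 86, -7.4, -29.4, -27.7, 1], [-308, -364, 86, -7.4, -29.4, -27.7, 1], [-308, -364, 86, -7.4, -29.4, -27.7, 1], [-308, -364, 86, -7.4, -29.4, -27.7, 1], [-308, -364, 86, -7.4, -29.4, -27.7, 1], [-308, -364, 86, -7.4, -29.4, -27.7, 1]]]'

```text
time_s: 1.9
tcp_pos: [0.3861, 0.2969, 0.148]
tool_rot: [-178.8, 29.5, -168.7]
wrist_force: [0.6, 0.1, 0.3]
finger_gap: 0.997
finger_force: 0.0
```

```bash
python3 - <<'E'
from pl import *
Rt=toolR(30);g=np.array([.452,.261,.059]);z=Rt[:,2]
p,_,s=cur();print(p,s['joints'],s['joint_velocities'],rel(g-.10*z,Rt))
m=cams.camera_model('wrist');im=cams.capture('wrist');cv2.imwrite('pics/w1.png',im);import pickle;pickle.dump(m,open('w1.pkl','wb'));print(m)
for t in ['scoop_grip','nut1_mid','hopper','flap']:print(t,[(round(d['p'],2),np.round(d['rect']).tolist()) for d in finder.masks_of('wrist',t)][:6])
E
```

```text
[0.38612831 0.29694866 0.14795222] [-63.01345376  25.52734836   5.21478186 145.46886946 117.58760133
  22.55615811 -73.6395904 ] [  88.94946927    2.88080293 -102.10262832    1.72158162  -31.55474487
   38.76774486   38.61570308] [-5.4, -47.6, 6.7, -0.9, -0.5, 0.4]
{'fx': 309.70691628693146, 'fy': 309.70691628693146, 'cx': 319.308741468238, 'cy': 197.7223153413578, 'rvec': array([-1.56792169, -1.90755793, -0.83056101]), 'tvec': array([-0.21756889, -0.3729649 , -0.06068876])}
scoop_grip [(0.89, [276.0, 221.0, 82.0, 73.0])]
nut1_mid [(0.43, [293.0, 213.0, 15.0, 5.0])]
hopper [(0.71, [81.0, 271.0, 134.0, 154.0]), (0.28, [33.0, 146.0, 51.0, 65.0])]
flap [(0.77, [38.0, 281.0, 25.0, 55.0])]
```

View pics/w1.png

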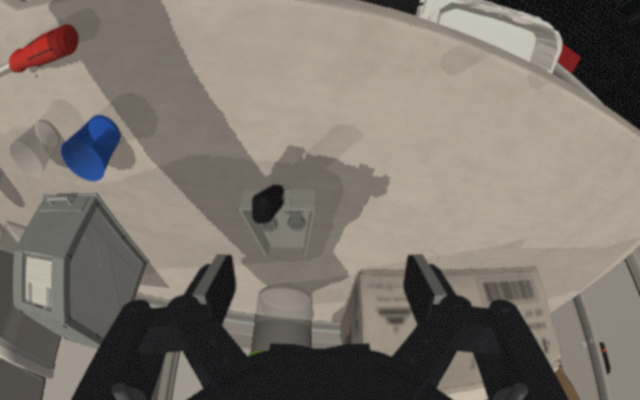

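Wrist view: black handle at (268,203) on the tray with nuts at (270,225),(296,222); hopper lower left, blue cup (92,148), clear cup (33,147). j4 is close to its limit, so I'll use less tilt.

```bash
cat >> pl.py <<'E'
def W(X,m=None):
    m=m or cams.camera_model('wrist'); K=np.array([[m['fx'],0,m['cx']],[0,m['fy'],m['cy']],[0,0,1.]])
    return cv2.fisheye.projectPoints(np.array(X,float).reshape(-1,1,3),np.array(m['rvec'],float),np.array(m['tvec'],float),K,np.zeros(4))[0][:,0]
def place(x,y,yawdeg,X):
    X=np.array(X,float);c,s=np.cos(np.radians(yawdeg)),np.sin(np.radians(yawdeg))
    return np.c_[x+c*X[:,0]-s*X[:,1],y+s*X[:,0]+c*X[:,1],X[:,2]]
E
python3 - <<'E'
from pl import *
import pickle
m=pickle.load(open('w1.pkl','rb'));im=cv2.imread('pics/w1.png')
u=.044*np.array([-.643,0,.766]);g=np.array([-.154,0,.059])
S=place(.6035,.29,10.84,[g-u,g,g+u,(0,.025,.003),(0,-.025,.003),(-.11,.04,.0),(-.11,-.04,.0)])
a,b=.085,.065
H=place(.6512,-.0285,10.87,[(-a,b,0),(-a,-b,0),(a,b,0),(-a,b,.105),(-a,-b,.105),(-a+.04,b,.175),(-a+.04,-b,.175),(a,b,.175)])
im=cv2.resize(im,None,fx=2.4,fy=2.4,interpolation=3)
for q in W(np.r_[S,H],m): cv2.circle(im,(int(q[0]*2.4+1),int(q[1]*2.4+1)),2,(0,0,255),-1)
cv2.imwrite('pics/w1o.png',im[380:900,0:800])
Rt=toolR(10);g=np.array([.452,.261,.059]);z=Rt[:,2]
print(rel(g-.08*z,Rt))
E
```

```text
[-32.5, -50.2, 31.1, -1.0, 19.5, 0.2]
```

View pics/w1o.png

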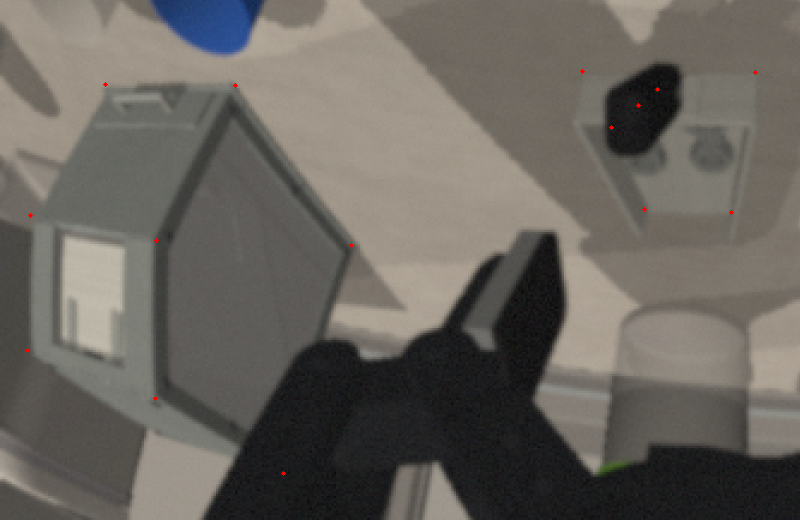

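Emit:
carry_out --plan '[[[-32, -50, 31, -1, 19.5, 0, 1], [-32, -50, 31, -1, 19.5, 0, 1], [-32, -50, 31, -1, 19.5, 0, 1], [-32, -50, 31, -1, 19.5, 0, 1], [-32, -50, 31, -1, 19.5, 0, 1], [-32, -50, 31, -1, 19.5, 0, 1], [-32, -50, 31, -1, 19.5, 0, 1], [-32, -50, 31, -1, 19.5, 0, 1]]]'

```text
time_s: 2.95
tcp_pos: [0.4383, 0.2601, 0.1377]
tool_rot: [180.0, 10.0, -168.8]
wrist_force: [0.4, 0.2, -0.6]
finger_gap: 0.999
finger_force: 0.0
```

```bash
python3 - <<'E'
from pl import *
Rt=toolR(10);g=np.array([.452,.261,.059]);z=Rt[:,2]
p,_,s=cur();print(p,s['tool_rot'],s['joints'],np.abs(s['joint_velocities']).max(),rel(g-.08*z,Rt),rel(g+.019*z,Rt))
E
```

```text
[0.43831813 0.26014372 0.13767696] [ 179.9842605    10.01124715 -168.80689696] [-26.14295009  26.57223132 -19.09186298 130.49130345  42.19698642
  20.5127645   19.18484416] 32.26492735483013 [0.3, -1.7, -0.2, 0.1, 0.0, 0.3] [0.3, -1.9, 98.8, 0.1, 0.0, 0.3]
```

Emit:
carry_out --plan '[[[0, -2, 25, 0, 0, 0.3, 1], [0, -2, 50, 0, 0, 0.3, 1], [0, -2, 75, 0, 0, 0.3, 1], [0, -2, 99, 0, 0, 0.3, 1], [0, -2, 99, 0, 0, 0.3, 1], [0, -2, 99, 0, 0, 0.3, 1], [0, -2, 99, 0, 0, 0.3, 0], [0, -2, 99, 0, 0, 0.3, 0], [0, -2, 99, 0, 0, 0.3, 0], [0, -2, 99, 0, 0, 0.3, 0], [0, -2, 99, 0, 0, 0.3, 0], [0, -2, 99, 0, 0, 0.3, 0]]]' --squeeze 60

```text
time_s: 4.15
tcp_pos: [0.4549, 0.2592, 0.0403]
tool_rot: [180.0, 10.0, -169.2]
wrist_force: [-1.2, 0.1, 5.8]
finger_gap: 0.184
finger_force: 59.2
```

```bash
python3 - <<'E'
from pl import *
p,_,s=cur();print(p,s['tool_rot'],s['joints'],s['finger_gap'],s['finger_force'],s['wrist_force'])
E
```

```text
[0.45490152 0.25915473 0.04030172] [ 179.97732155   10.03643949 -169.23164427] [-36.82433949  37.29083999  -2.83048929 132.91411579  81.73379506
   6.48206277 -19.35576392] 0.1838245819920318 59.15692448616028 [-1.16456315  0.1323487   5.79287301]
```

```bash
cat >> pl.py <<'E'
HX,HY,HYAW=.6512,-.0285,10.87
def sc(x,y,z,pitch,yaw): # scoop_lip pose world
    T=np.eye(4);T[:3,:3]=R.from_euler('ZY',[yaw,pitch],degrees=True).as_matrix();T[:3,3]=x,y,z;return T
def tl(p,rpy):
    T=np.eye(4);T[:3,:3]=R.from_euler('xyz',rpy,degrees=True).as_matrix();T[:3,3]=p;return T
G=np.linalg.inv(sc(.6035,.29,.003,0,10.84))@tl([.4549,.2592,.0403],[180,10.04,-169.2])
def sill(x,y,z,pitch,dyaw=0): # lip pose given in sill frame
    c=place(HX,HY,HYAW,[(-.085+x,y,.105+z)])[0]; return sc(*c,pitch,HYAW+dyaw)
def lipnow():
    p,Rm,s=cur();T=np.eye(4);T[:3,:3]=Rm;T[:3,3]=p;return T@np.linalg.inv(G)
def go(S):
    T=S@G; return rel(T[:3,3],T[:3,:3])
def insill(T):
    c,s=np.cos(np.radians(HYAW)),np.sin(np.radians(HYAW)); o=place(HX,HY,HYAW,[(-.085,0,.105)])[0]
    d=T[:3,3]-o; e=R.from_matrix(T[:3,:3]).as_euler('ZYX',degrees=True)
    return np.round([c*d[0]+s*d[1],-s*d[0]+c*d[1],d[2]],4),np.round(e,1)
E
python3 - <<'E'
from pl import *
print(G[:3,3], insill(lipnow()))
print(go(sc(.6035,.29,.12,-8,10.84)))
E
```

```text
[-0.15174088 -0.00230365  0.0373    ] (array([ 0.0982,  0.3217, -0.102 ]), array([10.8,  0. ,  0. ]))
[-13.0, 0.1, -94.7, 0.0, -8.0, -0.0]
```

Emit:
carry_out --plan '[[[-2, 0, -12, 0, -1, 0, 0], [-4, 0, -27, 0, -3, 0, 0], [-6, 0, -45, 0, -4, 0, 0], [-8, 0, -62, 0, -6, 0, 0], [-11, 0, -80, 0, -7, 0, 0], [-13, 0, -95, 0, -8, 0, 0], [-13, 0, -95, 0, -8, 0, 0], [-13, 0, -95, 0, -8, 0, 0]]]'

```text
time_s: 4.95
tcp_pos: [0.451, 0.2581, 0.136]
tool_rot: [180.0, 18.0, -169.2]
wrist_force: [0.2, 0.7, -1.9]
finger_gap: 0.178
finger_force: 58.7
```

```bash
sed -i '/^def sill/i G[1,3]=0' pl.py; python3 - <<'E'
from pl import *
T=lipnow();print(T[:3,3],insill(T),robot.sense()['joints'],robot.sense()['wrist_force'])
out=[]
for c,(x0,y0) in (('scene',(150,170)),('side',(220,190))):
    im=cams.capture(c);print([(round(d['p'],2),np.round(d['rect']).tolist()) for d in finder.masks_of(c,'scoop_grip')])
    X=np.array([(0,.025,0,1),(0,-.025,0,1),(-.11,.04,-.003,1),(-.11,-.04,-.003,1)])
    big=cv2.resize(im[y0:y0+130,x0:x0+180],None,fx=4,fy=4,interpolation=3)
    for q in P(c,(X@T.T)[:,:3]): cv2.circle(big,(int((q[0]-x0)*4+2),int((q[1]-y0)*4+2)),2,(0,0,255),-1)
    out.append(big[:, :]) 
cv2.imwrite('pics/lift.png',cv2.resize(np.vstack(out),None,fx=.57,fy=.57,interpolation=3))
cv2.imwrite('pics/lift.png',cv2.resize(np.hstack(out),(800,289),interpolation=3))
E
```

```text
[0.60374018 0.28725981 0.1201148 ] (array([0.0979, 0.319 , 0.0151]), array([10.8, -8. ,  0. ])) [-41.62808799  25.78940378  -0.2879854  135.76668992  73.04472499
   9.7455686  -12.64725977] [ 0.21364497  0.73154486 -1.91209483]
[(0.98, [212.0, 219.0, 66.0, 38.0]), (0.31, [312.0, 189.0, 83.0, 98.0])]
[(0.77, [316.0, 255.0, 81.0, 37.0]), (0.41, [321.0, 255.0, 14.0, 7.0])]
```

View pics/lift.png

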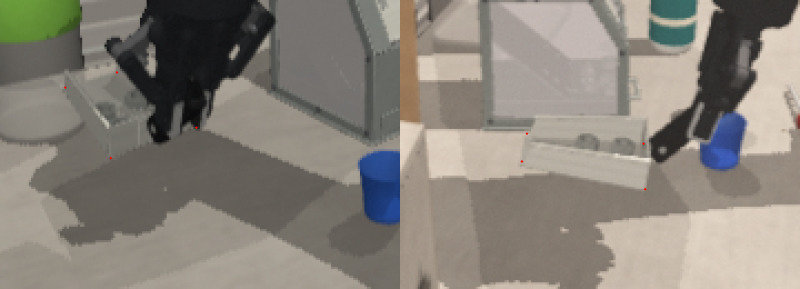

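```bash
python3 - <<'E'
from pl import *
print(go(sill(.09,.27,.10,-6)));print(go(sill(.06,.14,.115,-5)));print(go(sill(.03,0,.115,-3)))
E
```

```text
[-21.3, -49.3, -89.0, -0.1, 1.9, -0.0]
[1.3, -179.3, -114.8, -0.1, 2.9, -0.0]
[27.1, -319.4, -128.6, -0.1, 4.9, -0.0]
```

Emit:
carry_out --plan '[[[-4, -8, -15, 0, 0.4, 0, 0], [-9, -20, -38, 0, 0.8, 0, 0], [-15, -34, -63, 0, 1.3, 0, 0], [-20, -50, -85, 0, 1.9, 0, 0], [-15, -78, -97, 0, 2.2, 0, 0], [-9, -110, -104, 0, 2.5, 0, 0], [-4, -142, -110, 0, 2.8, 0, 0], [2, -176, -115, 0, 3.2, 0, 0], [8, -210, -119, 0, 3.6, 0, 0], [14, -242, -123, 0, 4.0, 0, 0], [19, -270, -126, 0, 4.4, 0, 0], [23, -292, -128, 0, 4.7, 0, 0]]]'

```text
time_s: 6.35
tcp_pos: [0.4447, -0.0423, 0.2498]
tool_rot: [-180.0, 13.2, -169.3]
wrist_force: [0.1, 0.3, -2.5]
finger_gap: 0.179
finger_force: 58.9
```

```bash
python3 - <<'E'
from pl import *
print(insill(lipnow()),robot.sense()['joints'])
print(go(sill(.03,0,.11,0)));print(go(sill(-.005,0,.055,6)));print(go(sill(-.010,0,.015,12)))
E
```

```text
(array([0.0332, 0.0249, 0.1159]), array([10.7, -3.1, -0. ])) [ 29.95656012  11.89929834 -35.12019201 132.13134216  12.3255541
  25.43273537  86.29989812]
[0.7, -25.4, -2.7, -0.0, 3.1, -0.2]
[39.1, -25.5, 28.7, -0.0, 9.1, -0.2]
[43.5, -25.5, 53.3, -0.0, 15.1, -0.2]
```

Emit:
carry_out --plan '[[[0, -7, -1, 0, 1, -0.1, 0], [1, -15, -2, 0, 2, -0.2, 0], [3, -22, -2, 0, 3, -0.2, 0], [11, -25, 4, 0, 4.5, -0.2, 0], [21, -25, 13, 0, 6, -0.2, 0], [31, -25, 22, 0, 7.5, -0.2, 0], [39, -25, 29, 0, 9, -0.2, 0], [41, -25, 37, 0, 11, -0.2, 0], [42, -25, 45, 0, 13, -0.2, 0], [43, -25, 53, 0, 15, -0.2, 0], [43, -25, 53, 0, 15, -0.2, 0], [43, -25, 53, 0, 15, -0.2, 0]]]'

```text
time_s: 7.55
tcp_pos: [0.4212, -0.0697, 0.1886]
tool_rot: [-180.0, -1.7, -169.0]
wrist_force: [-0.2, 0.1, -1.3]
finger_gap: 0.177
finger_force: 59.0
```

```bash
python3 - <<'E'
from pl import *
T=lipnow();print(insill(T),robot.sense()['joints'],robot.sense()['wrist_force'])
out=[]
a,b=.085,.065
H=place(HX,HY,HYAW,[(-a,b,.105),(-a,-b,.105),(-a,0.038,.105),(-a,-.038,.105),(-a+.04,b,.175),(-a+.04,-b,.175),(-a,b,0)])
for c,(x0,y0) in (('scene',(260,120)),('side',(240,150))):
    im=cams.capture(c)
    X=np.array([(0,.025,0,1),(0,-.025,0,1),(-.11,.04,-.003,1),(-.11,-.04,-.003,1)])
    big=cv2.resize(im[y0:y0+120,x0:x0+120],(400,400),interpolation=3);f=400/120
    for q in P(c,(X@T.T)[:,:3]): cv2.circle(big,(int((q[0]-x0)*f+1),int((q[1]-y0)*f+1)),2,(0,0,255),-1)
    for q in P(c,H): cv2.circle(big,(int((q[0]-x0)*f+1),int((q[1]-y0)*f+1)),2,(0,255,0),-1)
    out.append(big)
cv2.imwrite('pics/pre.png',np.hstack(out))
E
```

```text
(array([-0.0077,  0.0034,  0.0162]), array([11.1, 11.8,  0. ])) [ 24.69191148  20.95551178 -30.09042178 129.39198504  18.41511248
  35.42279538  81.79591537] [-0.16009417  0.13087455 -1.34830109]
```

View pics/pre.png

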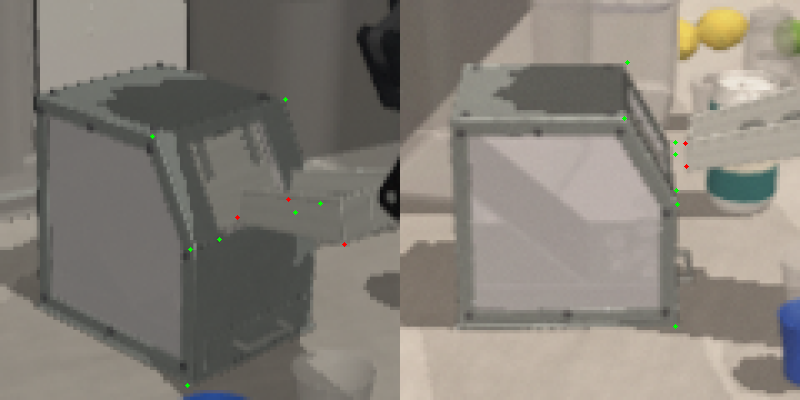

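```bash
python3 - <<'E'
from pl import *
for a in [(.0,0,.014,12),(.02,0,.012,13),(.040,0,.010,14)]:print(go(sill(*a)))
E
```

```text
[-8.5, -2.6, 1.8, -0.0, 0.3, 0.1]
[-29.7, -2.7, 0.7, -0.0, 1.3, 0.1]
[-50.9, -2.7, -0.3, -0.0, 2.3, 0.1]
```

Emit:
carry_out --plan '[[[-4, -2.6, 1, 0, 0, 0.1, 0], [-8, -2.6, 2, 0, 0.3, 0.1, 0], [-13, -2.6, 2, 0, 0.5, 0.1, 0], [-18, -2.6, 2, 0, 0.8, 0.1, 0], [-23, -2.7, 1, 0, 1, 0.1, 0], [-28, -2.7, 1, 0, 1.2, 0.1, 0], [-32, -2.7, 1, 0, 1.4, 0.1, 0], [-36, -2.7, 0, 0, 1.6, 0.1, 0], [-40, -2.7, 0, 0, 1.8, 0.1, 0], [-44, -2.7, 0, 0, 2, 0.1, 0], [-48, -2.7, 0, 0, 2.2, 0.1, 0], [-51, -2.7, 0, 0, 2.3, 0.1, 0]]]'

```text
time_s: 8.85
tcp_pos: [0.4717, -0.0629, 0.1873]
tool_rot: [-180.0, -4.0, -169.1]
wrist_force: [-1.9, -0.2, -2.7]
finger_gap: 0.173
finger_force: 58.9
```

```bash
python3 - <<'E'
from pl import *
T=lipnow();print(insill(T),robot.sense()['joints'],robot.sense()['wrist_force'])
p0,R0,_=cur()
for k in range(1,8):
    t=k/7;print(go(sill(.040+.005*t,0,.010-.02*t,14+32*t)))
E
```

```text
(array([0.0403, 0.0002, 0.0093]), array([10.9, 14.1, -0. ])) [ 21.77506987  24.88814859 -29.20685729 122.32666489  18.78793028
  41.27650249  80.57786891] [-1.91919376 -0.2476849  -2.65117657]
[-5.9, -0.1, -8.9, -0.0, 4.5, 0.1]
[-13.2, -0.1, -16.8, -0.0, 9.1, 0.1]
[-21.3, -0.1, -24.2, -0.0, 13.6, 0.1]
[-30.2, -0.1, -31.0, -0.0, 18.2, 0.1]
[-39.8, -0.1, -37.1, -0.0, 22.8, 0.0]
[-50.1, -0.1, -42.5, -0.0, 27.4, 0.0]
[-61.0, -0.1, -47.1, -0.0, 31.9, 0.0]
```

Emit:
carry_out --plan '[[[-6, 0, -9, 0, 4.5, 0, 0], [-13, 0, -17, 0, 9.1, 0, 0], [-21, 0, -24, 0, 13.6, 0, 0], [-30, 0, -31, 0, 18.2, 0, 0], [-40, 0, -37, 0, 22.8, 0, 0], [-50, 0, -42, 0, 27.4, 0, 0], [-61, 0, -47, 0, 31.9, 0, 0], [-61, 0, -47, 0, 31.9, 0, 0], [-61, 0, -47, 0, 31.9, 0, 0], [-61, 0, -47, 0, 31.9, 0, 0], [-61, 0, -47, 0, 31.9, 0, 0]]]'

```text
time_s: 9.95
tcp_pos: [0.5337, -0.0513, 0.2306]
tool_rot: [-179.9, -35.8, -169.2]
wrist_force: [-1.8, -0.1, -2.5]
finger_gap: 0.177
finger_force: 58.8
```

```bash
python3 - <<'E'
from pl import *
T=lipnow();print(insill(T),robot.sense()['joints'],robot.sense()['wrist_force'])
out=[]
for c,(x0,y0,w) in (('wrist',(200,100,240)),('side',(240,120,150))):
    im=cams.capture(c);print([(round(d['p'],2),np.round(d['rect']).tolist()) for d in finder.masks_of(c,'nut1_mid')])
    if c=='wrist': big=cv2.resize(im,None,fx=.625,fy=.625*1.6,interpolation=3)
    else: big=cv2.resize(im[y0:y0+w,x0:x0+w],(400,400),interpolation=3)
    out.append(big)
cv2.imwrite('pics/tip.png',np.hstack(out))
E
```

```text
(array([ 0.0442, -0.0003, -0.0093]), array([10.8, 45.9, -0.1])) [ 12.15858726  39.76607199 -25.70967575  94.02202754  14.65504963
  86.42448997  81.56444971] [-1.79656533 -0.08439037 -2.51297097]
[]
[]
```

View pics/tip.png

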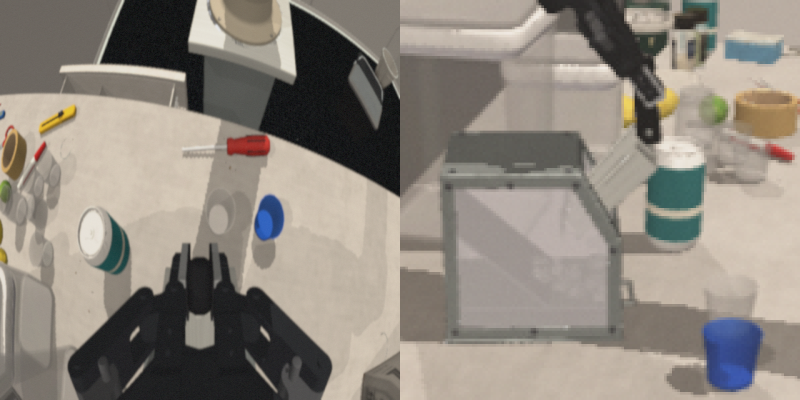

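```bash
python3 - <<'E'
from pl import *
for a in [(.045,0,-.016,53,0),(.045,.004,-.016,53,2),(.045,-.004,-.016,53,-2),(.039,0,-.016,53,0)]:print(go(sill(*a)))
E
```

```text
[-13.1, 0.2, -12.0, -0.0, 7.1, -0.0]
[-13.1, 2.0, -12.0, 1.2, 7.1, -1.6]
[-13.1, -1.7, -12.0, -1.3, 7.1, 1.5]
[-8.2, 0.2, -8.5, -0.0, 7.1, -0.0]
```

Emit:
carry_out --plan '[[[-6, 0, -6, 0, 3.5, 0, 0], [-13, 0, -12, 0, 7, 0, 0], [-13, 2, -12, 1.2, 7, -1.6, 0], [-13, -2, -12, -1.3, 7, 1.5, 0], [-13, 2, -12, 1.2, 7, -1.6, 0], [-13, -2, -12, -1.3, 7, 1.5, 0], [-9, 0, -9, 0, 7, 0, 0], [-13, 0, -12, 0, 7, 0, 0], [-9, 0, -9, 0, 7, 0, 0], [-13, 0, -12, 0, 7, 0, 0], [-13, 0, -12, 0, 7, 0, 0], [-13, 0, -12, 0, 7, 0, 0]]]'

```text
time_s: 11.35
tcp_pos: [0.5518, -0.0473, 0.2321]
tool_rot: [-180.0, -42.9, -169.1]
wrist_force: [-2.1, 0.1, -1.9]
finger_gap: 0.18
finger_force: 59.4
```

```bash
python3 - <<'E'
from pl import *
T=lipnow();print(insill(T),robot.sense()['joints'][5],robot.sense()['wrist_force'])
a=cams.capture('scene');b=cams.capture('side')
cv2.imwrite('pics/tip2.png',np.hstack([cv2.resize(a[110:230,265:385],(400,400),interpolation=3),cv2.resize(b[160:280,240:360],(400,400),interpolation=3)]))
E
```

```text
(array([ 0.0455,  0.0004, -0.0164]), array([10.9, 52.9,  0. ])) 95.03525810991142 [-2.06597299  0.12433694 -1.91230164]
```

View pics/tip2.png

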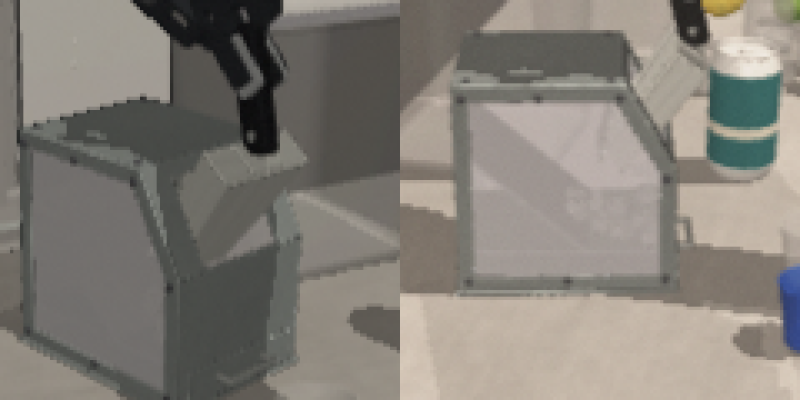

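Tray is steep in the mouth (scene crop 235,200) and a nut pile shows through the window (side crop 605,210). Draw out, reversing the path.

```bash
python3 - <<'E'
from pl import *
for t in np.linspace(1,0,8):print(go(sill(.040+.005*t,0,.010-.026*t,14+39*t)))
for x,z,p in ((.02,.013,13),(0,.015,12),(-.02,.017,10)):print(go(sill(x,0,z,p)))
E
```

```text
[0.5, -0.2, -0.2, -0.0, 0.1, 0.0]
[9.0, -0.2, 11.7, -0.0, -5.5, 0.0]
[16.1, -0.2, 24.1, -0.0, -11.1, 0.0]
[21.8, -0.2, 36.8, -0.0, -16.7, 0.0]
[26.1, -0.2, 49.7, -0.0, -22.2, 0.0]
[28.8, -0.2, 62.7, -0.0, -27.8, 0.0]
[30.1, -0.2, 75.5, -0.0, -33.4, 0.0]
[29.9, -0.2, 88.2, -0.0, -38.9, 0.1]
[45.8, -0.1, 102.2, -0.0, -39.9, 0.1]
[61.1, -0.1, 117.0, -0.0, -40.9, 0.1]
[75.4, -0.1, 134.3, -0.0, -42.9, 0.1]
```

Emit:
carry_out --plan '[[[0, 2, 0, 1.2, 0, -1.6, 0], [0, -2, 0, -1.2, 0, 1.6, 0], [0, 0, 0, 0, 0, 0, 0], [9, 0, 12, 0, -5.5, 0, 0], [16, 0, 24, 0, -11, 0, 0], [22, 0, 37, 0, -16.7, 0, 0], [26, 0, 50, 0, -22, 0, 0], [29, 0, 63, 0, -28, 0, 0], [30, 0, 75, 0, -33.4, 0, 0], [30, 0, 88, 0, -39, 0, 0], [30, 0, 88, 0, -39, 0, 0]]]'

```text
time_s: 12.55
tcp_pos: [0.4668, -0.0635, 0.1879]
tool_rot: [-179.9, -4.0, -168.8]
wrist_force: [-1.7, -0.0, -0.6]
finger_gap: 0.177
finger_force: 59.5
```

```bash
python3 - <<'E'
from pl import *
T=lipnow();print(insill(T),robot.sense()['joints'],robot.sense()['wrist_force'])
for x,z,p in ((.02,.012,13),(0,.015,12),(-.02,.017,10),(-.025,.06,6)):print(go(sill(x,0,z,p)))
E
```

```text
(array([0.0355, 0.0011, 0.0099]), array([11.2, 14. , -0.1])) [ 22.08471633  24.55694522 -29.51037896 122.91638647  18.99917254
  41.01139056  80.60133768] [-1.71312119 -0.03456026 -0.61681451]
[16.7, -0.3, 1.5, -0.1, -1.0, 0.3]
[37.9, -0.2, 2.5, -0.1, -2.0, 0.3]
[59.9, -0.1, 6.9, -0.1, -4.0, 0.3]
[71.2, -0.1, -25.2, -0.1, -8.0, 0.3]
```

Emit:
carry_out --plan '[[[8, 0, 1, 0, -0.5, 0.1, 0], [17, 0, 1, 0, -1, 0.3, 0], [27, 0, 2, 0, -1.5, 0.3, 0], [38, 0, 2, 0, -2, 0.3, 0], [49, 0, 4, 0, -3, 0.3, 0], [60, 0, 6, 0, -4, 0.3, 0], [65, 0, -8, 0, -6, 0.3, 0], [70, 0, -25, 0, -8, 0.3, 0], [70, 0, -25, 0, -8, 0.3, 0]]]'

```text
time_s: 13.45
tcp_pos: [0.4035, -0.0764, 0.2192]
tool_rot: [-179.8, 4.2, -169.4]
wrist_force: [-0.1, -0.2, -1.4]
finger_gap: 0.176
finger_force: 59.5
```

```bash
python3 - <<'E'
from pl import *
T=lipnow();print(insill(T),robot.sense()['wrist_force'],robot.sense()['joints'])
for c in ('scene','side','wrist'):
    im=cams.capture(c); print(c,[(round(d['p'],2),np.round(d['rect']).tolist()) for d in finder.masks_of(c,'nut1_mid')],P(c,[T[:3,3]]) if c!='wrist' else '')
    if c=='scene':a=im
    if c=='side':b=im
cv2.imwrite('pics/out.png',np.hstack([cv2.resize(a[110:230,265:385],(400,400),interpolation=3),cv2.resize(b[140:260,240:360],(400,400),interpolation=3)]))
E
```

```text
(array([-0.0201, -0.0012,  0.0617]), array([10.6,  5.8, -0.2])) [-0.14933484 -0.15986113 -1.42448981] [ 30.9360173   15.00925159 -33.33978151 132.64328103  14.83040091
  31.33524338  86.90061186]
scene [] [[344.8337785  164.63422304]]
side [(0.45, [343.0, 199.0, 20.0, 35.0])] [[330.47567421 179.493915  ]]
wrist []
```

View pics/out.png

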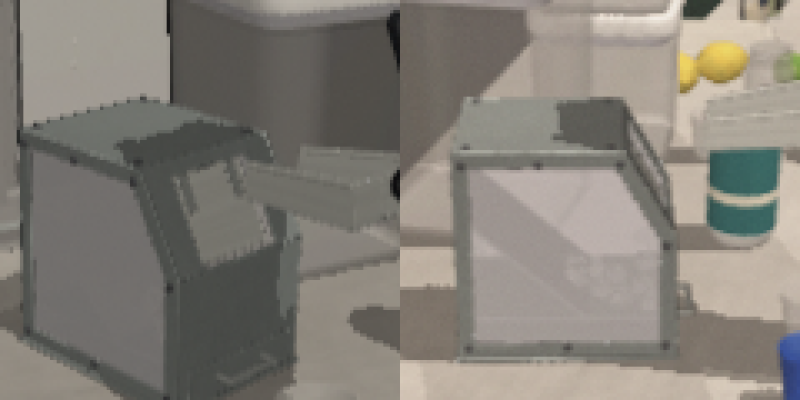

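```bash
python3 - <<'E'
from pl import *
print(go(sill(.0,0,.115,0)));print(go(sill(.05,.1,.12,0)));print(go(sill(.08,.25,.11,0)));print(go(sc(.6035,.29,.12,0,10.85)))
E
```

```text
[-17.2, -0.1, -38.9, -0.0, -6.0, -0.2]
[-66.9, 100.2, -40.4, -0.0, -6.0, -0.2]
[-95.5, 250.3, -28.4, -0.0, -6.0, -0.2]
[-106.6, 322.2, 67.6, -0.0, -6.0, -0.2]
```

Emit:
carry_out --plan '[[[-8, 0, -20, 0, -3, 0, 0], [-17, 0, -40, 0, -6, 0, 0], [-30, 20, -42, 0, -6, 0, 0], [-42, 45, -42, 0, -6, 0, 0], [-55, 75, -42, 0, -6, 0, 0], [-67, 105, -41, 0, -6, 0, 0], [-75, 140, -38, 0, -6, 0, 0], [-82, 175, -35, 0, -6, 0, 0], [-89, 215, -31, 0, -6, 0, 0], [-96, 250, -28, 0, -6, 0, 0], [-101, 280, -5, 0, -6, 0, 0], [-106, 305, 25, 0, -6, 0, 0]]]'

```text
time_s: 14.95
tcp_pos: [0.4545, 0.2464, 0.1998]
tool_rot: [180.0, 10.2, -169.4]
wrist_force: [1.9, -0.7, -1.3]
finger_gap: 0.179
finger_force: 59.6
```

```bash
python3 - <<'E'
from pl import *
T=lipnow();print(T[:3,3],robot.sense()['wrist_force'],robot.sense()['joints'])
print(go(sc(.6035,.29,.12,0,10.85)),go(sc(.6035,.29,.02,0,10.85)),go(sc(.6035,.29,.0025,0,10.85)))
E
```

```text
[0.60366167 0.27463002 0.16294015] [ 1.88231654 -0.72182933 -1.32885397] [-14.50614063  22.07483755 -30.44887078 125.99529233  33.88710361
  30.17296668  29.54116484]
[4.8, 14.7, 42.4, 0.0, 0.2, -0.2] [22.5, 14.7, 140.8, 0.0, 0.2, -0.2] [25.6, 14.7, 158.0, 0.0, 0.2, -0.2]
```

Emit:
carry_out --plan '[[[2, 7, 15, 0, 0, 0, 0], [3, 14, 30, 0, 0, -0.2, 0], [5, 15, 42, 0, 0, -0.2, 0], [5, 15, 42, 0, 0, -0.2, 0], [5, 15, 42, 0, 0, -0.2, 0]]]'

```text
time_s: 15.45
tcp_pos: [0.4534, 0.259, 0.1575]
tool_rot: [-179.9, 10.0, -169.2]
wrist_force: [-0.5, -0.5, -1.2]
finger_gap: 0.178
finger_force: 59.6
```

```bash
python3 - <<'E'
from pl import *
T=lipnow();print(T[:3,3],robot.sense()['wrist_force'])
print(go(sc(.6035,.29,.02,0,10.85)),go(sc(.6035,.29,.0035,0,10.85)))
im={c:cams.capture(c) for c in ('scene','side')}
for c in im: cv2.imwrite(f'pics/chk_{c}.png',im[c])
cv2.imwrite('pics/chk.png',np.hstack([cv2.resize(im['scene'][140:290,165:365],(400,300),interpolation=3),cv2.resize(im['side'][170:320,220:420],(400,300),interpolation=3)]))
E
```

```text
[0.60247397 0.28753615 0.12020715] [-0.48627319 -0.46977067 -1.16990708]
[16.0, 2.4, 99.0, -0.1, -0.0, 0.0] [18.9, 2.4, 115.2, -0.1, -0.0, 0.0]
```

View pics/chk.png

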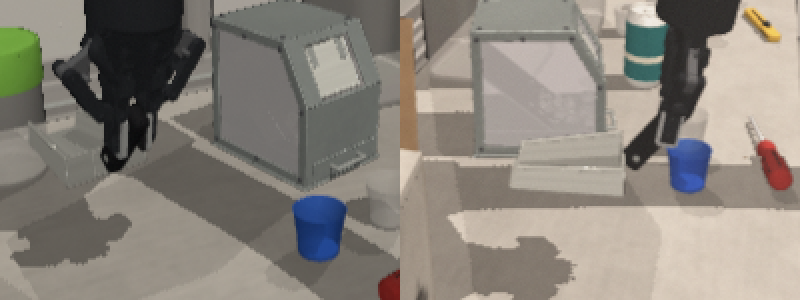

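Tray is empty (side crop 565,150), flap shut (scene crop 335,65), and both cups and the can are standing. Set it down.

Emit:
carry_out --plan '[[[4, 1, 22, 0, 0, 0, 0], [8, 2, 46, 0, 0, 0, 0], [12, 2.4, 72, 0, 0, 0, 0], [15, 2.4, 92, 0, 0, 0, 0], [17, 2.4, 102, 0, 0, 0, 0], [18, 2.4, 108, 0, 0, 0, 0], [18.5, 2.4, 112, 0, 0, 0, 0], [19, 2.4, 115, 0, 0, 0, 0], [19, 2.4, 115.5, 0, 0, 0, 0], [19, 2.4, 115.5, 0, 0, 0, 0]]]'

```text
time_s: 16.55
tcp_pos: [0.4554, 0.2613, 0.0414]
tool_rot: [-180.0, 10.2, -169.2]
wrist_force: [-0.0, -0.1, -1.4]
finger_gap: 0.179
finger_force: 59.6
```

```bash
python3 - <<'E'
from pl import *
T=lipnow();s=robot.sense();print(T[:3,3],R.from_matrix(T[:3,:3]).as_euler('ZYX',degrees=True),s['wrist_force'],s['joints'])
E
```

```text
[0.60451284 0.28970401 0.00438737] [10.78426231 -0.11265917 -0.04764614] [-0.03777891 -0.11533558 -1.35512777] [-37.16413086  37.19944086  -2.70848362 132.75744639  80.14113664
   6.59331235 -18.01471338]
```

Emit:
carry_out --plan '[[[0, 0, 1, 0, 0, 0, 0], [0, 0, 1.5, 0, 0, 0, 0], [0, 0, 1.5, 0, 0, 0, 0.3], [0, 0, 1.5, 0, 0, 0, 0.6], [0, 0, 1.5, 0, 0, 0, 1], [0, 0, 1.5, 0, 0, 0, 1], [0, 0, 1.5, 0, 0, 0, 1], [0, 0, 1.5, 0, 0, 0, 1], [0, 0, -20, 0, 0, 0, 1], [0, 0, -45, 0, 0, 0, 1], [0, 0, -75, 0, 0, 0, 1], [0, 0, -105, 0, 0, 0, 1]]]'

```text
time_s: 17.75
tcp_pos: [0.436, 0.2577, 0.1453]
tool_rot: [-179.9, 10.0, -169.2]
wrist_force: [0.3, 0.7, -0.0]
finger_gap: 0.999
finger_force: 0.0
```

Emit:
carry_out --plan '[[[0, 0, -20, 0, 0, 0, 1], [0, 0, -50, 0, 0, 0, 1], [0, 0, -50, 0, 0, 0, 1], [0, 0, -50, 0, 0, 0, 1]]]'

```text
time_s: 18.15
tcp_pos: [0.4285, 0.2561, 0.194]
tool_rot: [-179.9, 10.2, -169.3]
wrist_force: [-0.8, -0.6, 0.5]
finger_gap: 1.001
finger_force: 0.0
```

```bash
python3 - <<'E'
from pl import *
s=robot.sense();print(s['tcp_pos'],s['wrist_force'],s['finger_gap'],s['time_s'])
for c,f in (('scene','scene0'),('side','side0')):
    im=cams.capture(c)
    for t in ('scoop_grip','soda_can','tumbler4'): print(c,t,[(round(d['p'],2),np.round(d['rect']).tolist()) for d in finder.masks_of(c,t)][:3])
E
```

```text
[0.42849965 0.25608267 0.19399095] [-0.81576797 -0.62482893  0.47569741] 1.001095891208142 18.15
scene scoop_grip [(0.81, [213.0, 267.0, 58.0, 43.0])]
scene soda_can [(0.6, [400.0, 195.0, 31.0, 54.0])]
scene tumbler4 [(0.92, [359.0, 241.0, 23.0, 29.0]), (0.68, [324.0, 255.0, 28.0, 35.0])]
side scoop_grip [(0.83, [323.0, 295.0, 91.0, 48.0]), (0.47, [344.0, 193.0, 23.0, 44.0])]
side soda_can [(0.69, [320.0, 295.0, 89.0, 46.0]), (0.67, [345.0, 192.0, 24.0, 44.0])]
side tumbler4 [(0.9, [365.0, 254.0, 27.0, 26.0]), (0.55, [363.0, 231.0, 16.0, 17.0])]
```

Everything stands where it started. Handing in.

```bash
python3 -c "
from plant import robot
print(robot.job_done())"
```

```text
the job is handed in; nothing more can be done
None
```

I handed the job in after about 18 s of robot time. The last pictures showed the scoop's tray empty, the flap shut, the scoop let go back in its original place, and the can and small cup where they started. I couldn't count the four nuts inside the hopper directly, and the hand-in gave no verdict.

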